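# Restore the chocolate counter display

### The job

The tasting display has been taken apart: stand the fallen glass jar upright in the middle of the round marble coaster, and hang the two folded signs astride the steel rail, one on each half of it, with a sheet on either side of the bar and the batten resting on it. The wide sign goes on the half of the rail nearer the coaster, the narrow sign on the other half. Leave the white pot and the red boxes where they are.

Things in the scene. Friction and masses are not known exactly. Their poses are not given: they have to be found in the camera images.
- jar: Square glass jar of chocolates, steel lid, 0.2-0.4 kg. Glass body 50 x 50 mm, 80 mm long; lid 40 mm diameter, 14 mm thick, with a 16 mm knob, 10 mm tall: 104 mm in all. Origin at the middle of the glass body, 40 mm from the base; x points from base to lid, y and z square to the sides. It starts lying on a side, left of the rail (+y), lid to the left and towards the robot.
- coaster: Round flat marble coaster fixed to the counter between robot and rail, 120 mm diameter, 8 mm thick. Origin at the centre of its underside, z up.
- rail: Fixed rail: level round steel bar, 12 mm diameter, axis 180 mm above the counter, along the body's y from -180 to +180 mm, on two posts (16 mm diameter, tops at 190 mm) at its ends with feet 90 x 40 mm. Origin on the counter under the bar's middle, x across the bar, z up. Nothing is under the bar.
- wide_sign: Folded sign, 0.14-0.29 kg: oak batten 22 mm thick (x), 120 mm long (y), 26 mm tall, on two splayed stiff 3 mm aluminium sheets, like an A-frame. Origin: middle of the batten's underside; batten z = 0 to 26 mm. Sheets 15 mm apart inside at the batten, 62 mm apart outside at the foot, 83 mm lower. It starts standing right of the rail (-y). Hung, the batten's underside rests on the bar.
- narrow_sign: The same kind of folded saddle sign but only 70 mm long along y, 0.08 to 0.17 kg; all other sizes and axes as the wide sign.
- pot: White ceramic pot, 72 mm diameter, 70 mm tall, loose, between robot and rail beside the coaster. Origin at the centre of its underside. Not to be disturbed.
- gift_box: Red gift box with black ribbon, 80 x 120 x 45 mm, beyond the rail. Origin at the centre of its underside. Not to be disturbed.
- flat_box: Flat red box with black ribbon, 60 x 150 x 22 mm, beyond the rail. Origin at the centre of its underside. Not to be disturbed.
Not all that is in view belongs to the job. What is shaped like the wide_sign but purple or yellow is not meant.

How it is judged:
By the outcome, as a careful person would: the job done as asked, in the order asked, and still so for the second after the job is handed in, with the robot touching nothing.
It also fails if it takes over 72 s, if anything falls off the work surface, if the arm or the gripper's body presses on something with over 40 N, if the wrist force passes 120 N, or if a joint passes its speed limit or range.

### The arm

A 6-joint arm with a two-finger parallel gripper is mounted at the origin on the work surface. World frame = base frame: x ahead of the robot, y to its left, z up, the work surface at z = 0. Lengths are in m, angles in rad, forces in N, time in s.
With the tool pointing down it reaches from about 0.25 to 0.725 m from the base axis. Payload 4 kg.
Tool frame: the origin (TCP) lies midway between the tips of the shut fingers; the grasp point (between the pads) lies 19 mm behind it; z points along the fingers, y is the line along which they close (so a half turn about z gives the same grasp; the last joint's range is limited). The gripper opens to 85 mm and grips with 20 to 120 N. Pads are 22 mm wide; open, the fingers measure 114 mm over their backs; the gripper's body (76 mm by 85 mm) begins 54 mm behind the grasp point. The pads swing forward as they close: fully open they stand 13 mm farther back than shut.
Start: joints at [1.162, 0.241, 0.005, 1.335, 0, 1.571], TCP at [0.199, 0.459, 0.231] pointing down, gripper open.
Joint ranges: [-2.72, 2.72], [-1.05, 1.87], [-1.09, 1.28], [-1.99, 2.15], [-1.42, 1.44], [-3.14, 3.14]. Speed limits (rad/s): [2.79, 2.79, 3.14, 3.14, 3.14, 3.14].

### API

Orientations are given as a unit quaternion [x, y, z, w].
In Python, from workcell import monitor, vision, job gives the robot as it stands.
- The arm moves only by the tool move_arm, never from a script. Its argument "moves" is a list that holds one entry, the list of rows, each a list of 5 numbers: the shift along the world's x, y, z in m, then the turn about the world's z in degrees, then the opening in per cent of the stroke, from 0 (shut) to 100 (fully open). In form: [[[x, y, z, turn, gripper], ...]]. A call has 1 to 5 rows; each row is the pose to reach, as a shift and turn from the pose commanded when the call began; what a row does not reach only later rows make up. A row lasts 1/8 s, in which the tool goes at most 62.5 mm and 10.7 degrees, less where a joint would pass 70% of its speed; a pose out of reach is approached as far as the arm can. A call with a gripper value outside its range is refused whole. The fingers move at their own pace and stop on an object; the grip force is fixed at half the most. Time passes only in rows, so rows that repeat a pose let the fingers close. It gives the time, the measured TCP pose, the force, the opening and the grip force at its end, in the units of the state.
- monitor.get_obs(): the state, without advancing time (a new reading comes with each control period).
- vision.camera(name): name is "scene" or "top"; returns a dict with "color" (480x640x3 uint8, red, green, blue), "camera_matrix" (3x3 intrinsics, pixels), "eye" and "attitude" of the camera in the world. Camera axes: x right, y up, looking along -z (the intrinsics and any distortion apply to the point x, -y, -z); pixel columns grow to the right and rows downward; lengths in m; the calibration is good to about 2 mm. A picture is of the moment at which its call begins. There is no depth.
- job.job_done(): hands the job in; it is judged then, once.
The state is a dict: "clock": time; "joint_pos": joint angles; "joint_vel": joint speeds; "tau": joint torques, N m; "eef_pos": TCP position; "tool_rot": TCP orientation; "ft_force": force on the tool from outside, world axes, zero at the start; "ft_torque": the same for the moment, N m; "grip_width": finger opening in m; "grasp_force": force on a finger pad.
Only numpy, scipy, OpenCV 4.12 (cv2) and the standard library are available. Lean on these libraries where they do the work, as an engineer would, in place of code of your own. Each camera call takes 0.05 s, during which the arm holds its last target. There are 200 camera calls.

## Working session

There is one attempt and no reset: what is moved stays moved. The work goes in short steps, Python scripts to look and compute and a tool call to move; the robot and the scene stay as the last step left them, time stands still between calls to the robot, and variables do not carry over. Pictures are saved under pics/ and viewed, at most 10 in all, crops included, and the job is handed in when it is done.

Besides the shell and the picture viewer there is one more tool, called as name(argument=value, ...) on one line, values as JSON. move_arm: Moves the arm, as the interface text tells. Its arguments: {"type":"object","properties":{"moves":{"type":"array","items":{"type":"array","items":{"type":"array","items":{"type":"number"}}}}},"required":["moves"]}

```bash
mkdir -p pics; cat > h.py <<'E'
import numpy as np,cv2
from scipy.spatial.transform import Rotation as R
from workcell import monitor,vision,job
def shot(n):
    c=vision.camera(n); c['bgr']=cv2.cvtColor(c['color'],cv2.COLOR_RGB2BGR); return c
def rot(c):
    a=np.array(c['attitude'],float)
    return a if a.shape==(3,3) else R.from_quat(a).as_matrix()
def ray(c,uv,z):
    K=np.array(c['camera_matrix']);out=[]
    dist=np.array(c['distortion'],float) if 'distortion' in c else None
    p=cv2.undistortPoints(np.array(uv,float).reshape(-1,1,2),K,dist).reshape(-1,2)
    e=np.array(c['eye'],float)
    for x,y in p:
        d=rot(c)@np.array([x,-y,-1]); out.append(e+d*(z-e[2])/d[2])
    return np.array(out)
def proj(c,P):
    P=np.atleast_2d(P); q=(P-np.array(c['eye']))@rot(c); q=q*[1,-1,-1]
    K=np.array(c['camera_matrix']); return (q/q[:,2:])@K.T
E
python3 - <<'E'
from h import *
for n in('scene','top'):
    c=shot(n);cv2.imwrite(f'pics/{n}0.png',c['bgr']);print({k:(v if k not in('color','bgr') else 0) for k,v in c.items()})
print(monitor.get_obs())
E
```

```text
{'color': 0, 'camera_matrix': array([[497.23468703,   0.        , 327.402017  ],
       [  0.        , 497.23468703, 233.8819659 ],
       [  0.        ,   0.        ,   1.        ]]), 'eye': array([ 1.35394896, -0.45730128,  1.01282369]), 'attitude': array([0.32346466, 0.21055982, 0.51050558, 0.76838743]), 'bgr': 0}
{'color': 0, 'camera_matrix': array([[579.31707083,   0.        , 322.65208319],
       [  0.        , 579.31707083, 235.31706743],
       [  0.        ,   0.        ,   1.        ]]), 'eye': array([ 0.21550018, -0.09917291,  1.57671613]), 'attitude': array([-0.07444974,  0.05999535,  0.71101911, -0.69664167]), 'bgr': 0}
{'clock': 0.1, 'joint_pos': array([ 1.16198475e+00,  2.41305302e-01,  3.88986623e-03,  1.33526005e+00,
       -4.04312905e-05,  1.57081146e+00]), 'joint_vel': array([-0.00052042, -0.00054721,  0.00368305, -0.00146196, -0.00026735,
       -0.00086433]), 'tau': array([-1.74292149e-03, -3.73138690e+01,  2.53009844e+01,  1.08652280e-02,
       -7.09063988e-05,  5.42869344e-06]), 'eef_pos': array([0.19854241, 0.45826482, 0.23052997]), 'tool_rot': array([ 2.02992655e-01,  9.79179809e-01, -9.24121772e-04, -1.70918665e-04]), 'ft_force': array([ 0.02253267,  0.80786477, -0.52933147]), 'ft_torque': array([ 0.01325049,  0.01547378, -0.01627358]), 'grasp_force': 0.0, 'grip_width': 0.08577029536261195}
```

View pics/scene0.png

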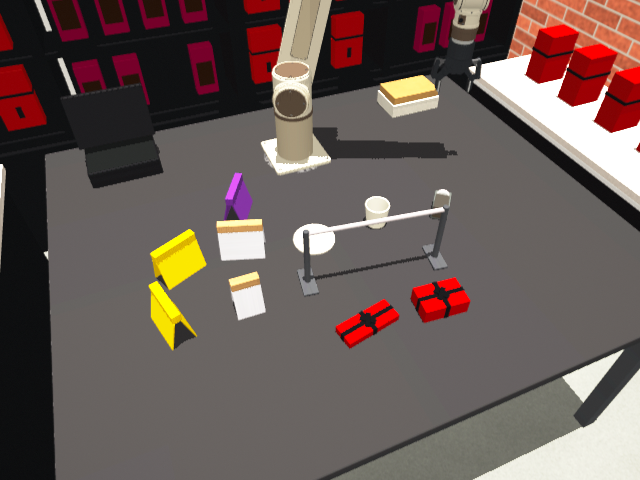

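View pics/top0.png

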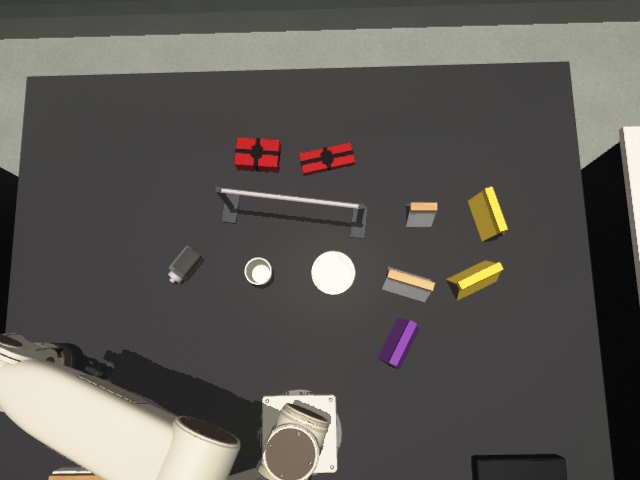

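Candidates in the top view:
- **Jar:** the only match is (185,264), with its grey lid at lower left. The pot at (258,271) is round and white, so it isn't the jar.
- **Wide sign:** oak and grey at (409,283). Its lookalikes are purple (400,343) and yellow (475,280) and (488,214).
- **Narrow sign:** the short oak one at (422,215).
- **Rail:** runs from (219,190) to (361,206).
- **Coaster:** (333,273).

Next I'll measure these and check them in one crop.

```bash
cat > m.py <<'E'
from h import *
def blob(mask,near,r=45):
    m=np.zeros_like(mask);cv2.circle(m,near,r,255,-1);m&=mask
    cs,_=cv2.findContours(m,cv2.RETR_EXTERNAL,cv2.CHAIN_APPROX_NONE)
    return max(cs,key=cv2.contourArea)
def rect(c,ct,z):
    P=ray(c,ct.reshape(-1,2),z)[:,:2]; r=cv2.minAreaRect((P*1000).astype(np.float32)); b=cv2.boxPoints(r)
    e=[b[1]-b[0],b[2]-b[1]]; L=max(e,key=np.linalg.norm); return np.round(r[0],1),np.round(sorted(r[1]),1),round(np.degrees(np.arctan2(L[1],L[0]))%180,1)
def hsv(c): return cv2.cvtColor(c['bgr'],cv2.COLOR_BGR2HSV)
def oak(c): return cv2.inRange(hsv(c),(8,60,130),(20,200,255))
E
python3 - <<'E'
from m import *
t=shot('top');s=shot('scene');im=t['bgr'];h=hsv(t);hs=hsv(s)
print('oak px',h[283-6,405],h[208,422],'jar',h[262,187],h[277,175],'tbl',h[300,200],'rail',h[198,290])
for n,c,p in(('wide t',t,(409,279)),('nar t',t,(423,208)),('wide s',s,(241,226)),('nar s',s,(245,282))):
    print(n,rect(c,blob(oak(c),p,32),.109))
w=cv2.inRange(h,(0,0,170),(179,60,255))
print('coaster t',rect(t,blob(w,(333,273),30),.008)); ws=cv2.inRange(hs,(0,0,170),(179,60,255))
print('pot t',rect(t,blob(w,(258,271),20),.07))
print('coaster s', rect(s,blob(ws,(312,238),24),.008))
print('rail ends t',ray(t,[(219,189.5),(361,206)],.19),'s',ray(s,[(306,231),(444,209)],.19))
ct=blob(w,(290,198),80); print('bar t',rect(t,ct,.18))
cv2.imwrite('pics/crop.png',np.vstack([cv2.resize(im[225:300,150:290],(560,300),interpolation=2),cv2.resize(im[185:305,350:440][::1],(560,300)[:1]+(747,))[:1]]))
a=cv2.resize(im[230:300,150:230],(480,420),interpolation=cv2.INTER_CUBIC);b=cv2.resize(im[190:310,375:445],(245,420),interpolation=cv2.INTER_CUBIC)
cv2.imwrite('pics/crop.png',np.hstack([a,b]))
E
```

```text
oak px [ 19 103 246] [ 17 109 235] jar [19 32 88] [  6  17 219] tbl [ 0 11 70] rail [  6  11 234]
wide t (array([ 379.8, -292.8]), array([ 22.7, 120.3]), np.float32(71.7))
nar t (array([ 570.3, -335. ]), array([21.4, 70. ]), np.float32(88.6))
wide s (array([ 397.1, -298.4]), array([ 41.7, 124.9]), np.float32(67.4))
nar s (array([ 591.1, -341.6]), array([37.7, 73.1]), np.float32(72.2))
coaster t (array([415.6, -95.4]), array([116. , 117.9]), np.float32(133.9))
pot t (array([414.9, 101.9]), array([68.7, 71.2]), np.float32(88.8))
coaster s (array([418.3, -97. ]), array([117.7, 125. ]), np.float32(156.5))
rail ends t [[ 0.60493097  0.18242038  0.19      ]
 [ 0.55438129 -0.16878645  0.19      ]] s [[ 0.55921735 -0.16971506  0.19      ]
 [ 0.61782986  0.17571961  0.19      ]]
bar t (array([423.5, -80.8]), array([38.5, 96.9]), np.float32(115.5))
```

View pics/crop.png

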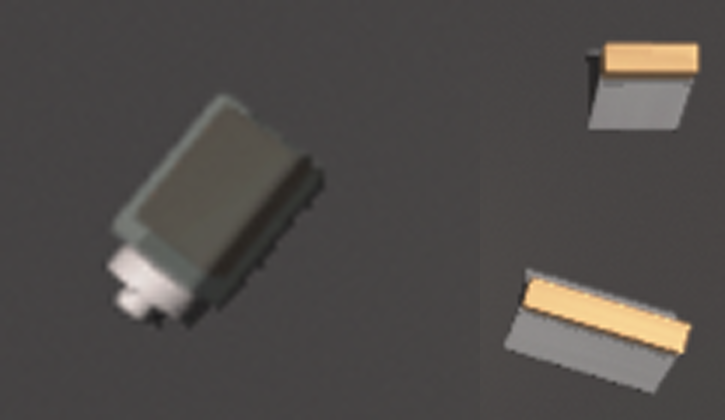

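The crop shows the jar with its lid at lower left, at about px (172.5,280). The glass top-face corners are near px (187,246), (203,257.5) and (169.5,267). Both oak and grey signs are confirmed, narrow on top and wide below. I'll work out the jar axis and camera-corrected targets.

```bash
python3 - <<'E'
from m import *
t=shot('top')
k=ray(t,[(150+134/6,230+302/6)],.025)[0]; print('knob',k)
l=ray(t,[(150+150/6,230+281/6)],.028)[0]; print('lid',l)
c=ray(t,[(150+222/6,230+95/6),(150+318/6,230+168/6),(150+118/6,230+222/6)],.05); print('corners',c)
d=c[2]-c[0]; print('dir deg',np.degrees(np.arctan2(d[1],d[0])),np.linalg.norm(d), 'base w',np.linalg.norm(c[1]-c[0]))
m=(c[0]+c[1])/2; e=k-m; print('basemid->knob',np.degrees(np.arctan2(e[1],e[0])),np.linalg.norm(e[:2]))
o=monitor.get_obs(); print('tool y',R.from_quat(o['tool_rot']).as_matrix()[:,1])
E
```

```text
knob [0.40021493 0.33864506 0.025     ]
lid [0.40920202 0.33084695 0.028     ]
corners [[0.48958686 0.29480684 0.05      ]
 [0.4555541  0.25088287 0.05      ]
 [0.4331697  0.3398695  0.05      ]]
dir deg 141.3842276288943 0.07220485024930022 base w 0.05556566578346302
basemid->knob 137.71658759705025 0.0978007761120493
tool y [ 0.39752543  0.91759059 -0.00102284]
```

move_arm(moves=[[[0.045,-0.028,-0.022,-6,100],[0.09,-0.056,-0.044,-12,100],[0.134,-0.084,-0.066,-16.6,100],[0.179,-0.112,-0.088,-16.6,100],[0.2235,-0.14,-0.11,-16.6,100]]])

```text
clock: 0.88
eef_pos: [0.4236, 0.3178, 0.1206]
tool_rot: [0.342, 0.94, 0.0, 0.0]
ft_force: [0.5, 0.6, 0.8]
grip_width: 0.0857
grasp_force: 0.0
```

move_arm(moves=[[[0,0,-0.05,0,100],[0,0,-0.09,0,100],[0,0,-0.114,0,100],[0,0,-0.115,0,100],[0,0,-0.115,0,58]]])

```text
clock: 1.5
eef_pos: [0.4228, 0.3193, 0.0071]
tool_rot: [0.342, 0.94, 0.001, 0.0]
ft_force: [0.0, 0.5, -0.2]
grip_width: 0.0698
grasp_force: 0.0
```

move_arm(moves=[[[0,0,0,0,57],[0,0,0,0,57],[0,0,0,0,57],[0,0,0,0,57]]])

```text
clock: 2.0
eef_pos: [0.4237, 0.3202, 0.0083]
tool_rot: [0.342, 0.94, 0.002, 0.001]
ft_force: [-0.6, 1.4, 7.0]
grip_width: 0.0499
grasp_force: 51.9
```

move_arm(moves=[[[0,0,0.03,0,58],[0,0,0.06,0,58],[0,0,0.09,0,58],[0,0,0.13,0,58],[0,0,0.16,0,58]]])

```text
clock: 2.62
eef_pos: [0.4221, 0.3187, 0.1679]
tool_rot: [0.342, 0.94, 0.0, 0.0]
ft_force: [0.4, 0.3, -3.2]
grip_width: 0.0497
grasp_force: 48.4
```

```bash
python3 - <<'E'
from m import *
s=shot('scene');o=monitor.get_obs()
u,v=proj(s,o['eef_pos'])[0][:2].astype(int);print(u,v,o['eef_pos'],o['grip_width'],o['grasp_force'])
cv2.imwrite('pics/a.png',cv2.resize(s['bgr'][v-70:v+70,u-90:u+90],(720,560),interpolation=cv2.INTER_CUBIC))
E
```

```text
449 158 [0.42387968 0.32003488 0.17196171] 0.049798918687624996 48.4326113613497
```

View pics/a.png

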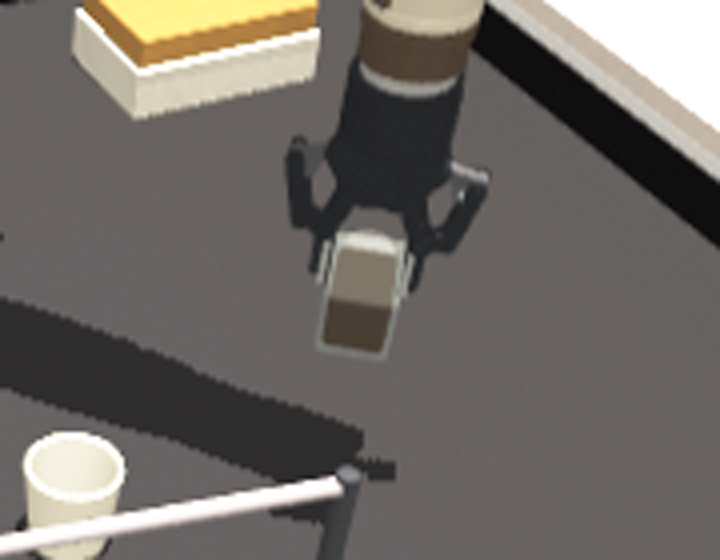

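Zoomed crop: the jar is held near its lid. A light upper face runs from about row 250 to 298, with a darker face below it to row 355. I'll compare the edge rows against the expected tilt.

```bash
python3 - <<'E'
from m import *
s=shot('scene');o=monitor.get_obs();p=o['eef_pos'];u,v=proj(s,p)[0][:2].astype(int)
y=R.from_quat(o['tool_rot']).as_matrix()[:,1]; hx=np.cross(y,[0,0,1]);hx/=np.linalg.norm(hx)
if hx[0]>0: hx=-hx   # lid direction
g=p+[0,0,.022]
for a in(0,15,30,45,60,75,90):
    A=np.radians(a);X=np.cos(A)*hx+np.sin(A)*np.array([0,0,1]);Z=-np.sin(A)*hx+np.cos(A)*np.array([0,0,1])
    c=g-X*.028
    P=[c+X*.04+Z*.025,c-X*.04+Z*.025,c-X*.04-Z*.025, c+X*.059]
    q=proj(s,P)[:,:2]; print(a,((q-[u-90,v-70])*4).round().astype(int).tolist())
E
```

```text
0 [[375, 218], [360, 282], [347, 341], [371, 232]]
15 [[374, 220], [355, 308], [345, 353], [373, 224]]
30 [[373, 225], [350, 330], [344, 358], [375, 217]]
45 [[371, 233], [346, 346], [344, 356], [376, 214]]
60 [[369, 242], [344, 355], [346, 347], [376, 213]]
75 [[367, 252], [344, 358], [349, 333], [375, 215]]
90 [[365, 262], [345, 354], [354, 314], [374, 220]]
```

The jar is still level, because the pads hold it too firmly for gravity to turn it. I'll lower it near the counter and try easing the grip so it swings down.

move_arm(moves=[[[0,0,-0.05,0,58],[0,0,-0.095,0,58],[0,0,-0.095,0,58.5],[0,0,-0.095,0,58.5]]])

```text
clock: 3.22
eef_pos: [0.4225, 0.319, 0.0717]
tool_rot: [0.342, 0.94, 0.0, 0.0]
ft_force: [0.2, 0.5, -2.2]
grip_width: 0.05
grasp_force: 26.4
```

move_arm(moves=[[[0,0,0,0,59],[0,0,0,0,59]]])

```text
clock: 3.48
eef_pos: [0.4233, 0.3196, 0.0729]
tool_rot: [0.342, 0.94, 0.001, 0.001]
ft_force: [0.7, -0.5, -1.9]
grip_width: 0.0506
grasp_force: 8.9
```

move_arm(moves=[[[0,0,0,0,59.5],[0,0,0,0,59.5]]])

```text
clock: 3.72
eef_pos: [0.4228, 0.3192, 0.0722]
tool_rot: [0.342, 0.94, 0.001, 0.001]
ft_force: [-0.5, -0.2, -0.7]
grip_width: 0.0505
grasp_force: 0.0
```

```bash
python3 - <<'E'
from m import *
s=shot('scene');t=shot('top');o=monitor.get_obs();print(o['ft_force'],o['grasp_force'])
u,v=proj(s,o['eef_pos'])[0][:2].astype(int);print(u,v)
a=cv2.resize(s['bgr'][v-50:v+50,u-50:u+50],(400,400),interpolation=cv2.INTER_CUBIC)
u,v=proj(t,o['eef_pos'])[0][:2].astype(int);print(u,v)
b=cv2.resize(t['bgr'][v-50:v+50,u-50:u+50],(400,400),interpolation=cv2.INTER_CUBIC)
cv2.imwrite('pics/b.png',np.hstack([a,b]))
E
```

```text
[ 0.50389766  0.15248165 -0.16938627] 0.0
442 186
175 269
```

View pics/b.png

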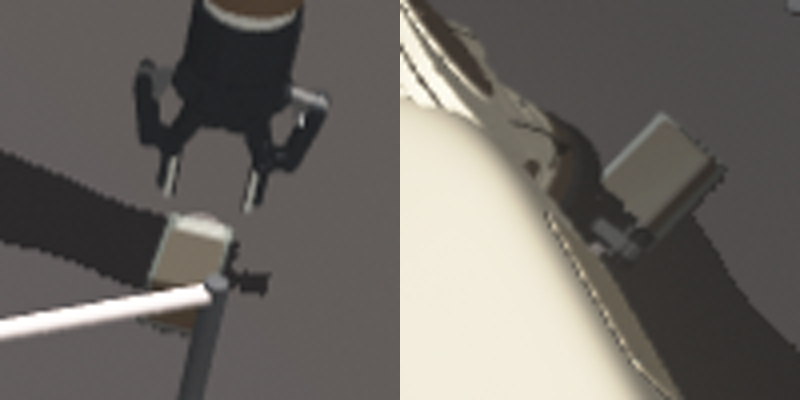

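The jar dropped back to lying, about 7 mm from where it started. I now know the grip force varies with the commanded opening: 26 N at 58.5% and 9 N at 59%. I'll regrip lightly and pivot the jar about its base edge on the counter along an arc.

move_arm(moves=[[[-0.0055,-0.0065,0,0,100],[-0.0055,-0.0065,0,0,100],[-0.0055,-0.0065,-0.04,0,100],[-0.0055,-0.0065,-0.063,0,90],[-0.0055,-0.0065,-0.063,0,58]]])

```text
clock: 4.45
eef_pos: [0.4155, 0.3117, 0.0068]
tool_rot: [0.342, 0.94, -0.001, -0.001]
ft_force: [-0.4, 2.0, 1.1]
grip_width: 0.061
grasp_force: 0.7
```

move_arm(moves=[[[0,0,0,0,58],[0,0,0,0,58],[0,0,0,0,58],[0,0,0,0,58.8],[0,0,0,0,58.8]]])

```text
clock: 5.08
eef_pos: [0.4169, 0.3123, 0.0088]
tool_rot: [0.342, 0.94, 0.0, 0.0]
ft_force: [-1.2, -1.5, 2.8]
grip_width: 0.0505
grasp_force: 3.0
```

move_arm(moves=[[[0.0,0.0,0,0,58.7],[0.003,-0.0025,0.009,0,58.7],[0.007,-0.006,0.0167,0,58.7],[0.0115,-0.0095,0.024,0,58.7],[0.0165,-0.014,0.031,0,58.7]]])

```text
clock: 5.7
eef_pos: [0.4339, 0.2981, 0.04]
tool_rot: [0.342, 0.94, 0.0, 0.0]
ft_force: [1.6, 0.9, -0.3]
grip_width: 0.0502
grasp_force: 0.0
```

```bash
cat > v.py <<'E'
import sys
from m import *
s=shot('scene');t=shot('top');o=monitor.get_obs();print(o['eef_pos'],o['ft_force'],o['grasp_force'],o['grip_width'])
u,v=proj(s,o['eef_pos'])[0][:2].astype(int);print(u,v)
a=cv2.resize(s['bgr'][v-40:v+40,u-40:u+40],(400,400),interpolation=cv2.INTER_CUBIC)
u,v=proj(t,o['eef_pos'])[0][:2].astype(int);print(u,v)
b=cv2.resize(t['bgr'][v-40:v+40,u-40:u+40],(400,400),interpolation=cv2.INTER_CUBIC)
cv2.imwrite('pics/%s.png'%sys.argv[1],np.hstack([a,b]))
E
python3 v.py c
```

```text
[0.43451515 0.29803841 0.04040709] [-0.30761615  0.0830252  -0.00910359] 0.0 0.05026091182852586
437 198
186 266
```

View pics/c.png

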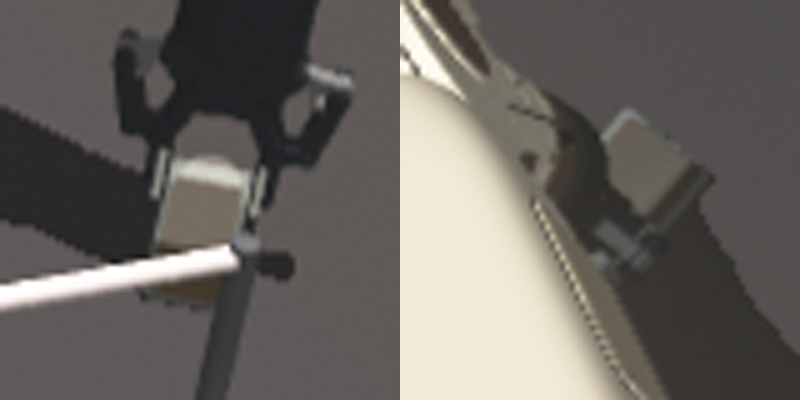

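The light grip slipped again, and the jar is still lying at about centre (0.439,0.288). I'll switch to a firm grip and use the fixed rail bar to turn the jar: base end under the bar, then raise. First I'll measure the bar line accurately and regrip.

```bash
python3 - <<'E'
from m import *
for n,(a,b) in(('top',((225,190),(355,205))),('scene',((318,230),(425,212)))):
    c=shot(n);g=cv2.cvtColor(c['bgr'],cv2.COLOR_BGR2GRAY).astype(float);pts=[]
    for f in np.linspace(0,1,30):
        u=int(a[0]+f*(b[0]-a[0]));v=int(round(a[1]+f*(b[1]-a[1])));col=g[v-8:v+9,u];w=np.clip(col-130,0,None)
        if w.sum()>0: pts.append((u,v-8+(w*np.arange(17)).sum()/w.sum()))
    P=ray(c,pts,.180)[:,:2]; k=np.polyfit(P[:,1],P[:,0],1);r=P[:,0]-np.polyval(k,P[:,1])
    print(n,'x at y=0,.1,-.1',np.polyval(k,[0,.1,-.1]).round(4),'ang',90-np.degrees(np.arctan(k[0])),'res',r.std())
E
```

```text
top x at y=0,.1,-.1 [0.5809 0.5953 0.5664] ang 81.78531901549093 res 0.00017652107024478513
scene x at y=0,.1,-.1 [0.5798 0.5925 0.5672] ang 82.77857454012205 res 0.0035541959202263387
```

move_arm(moves=[[[0,0,0.005,0,100],[0,0,0.005,0,100],[-0.017,0.008,0,0,100],[-0.017,0.008,-0.037,0,100],[-0.017,0.008,-0.037,0,57]]])

```text
clock: 6.52
eef_pos: [0.4125, 0.3049, -0.0003]
tool_rot: [0.342, 0.94, -0.003, -0.002]
ft_force: [-0.0, -0.3, 0.1]
grip_width: 0.07
grasp_force: 0.0
```

move_arm(moves=[[[0,0,0,0,56],[0,0,0,0,56],[0,0,0,0,56],[0,0,0,0,56]]])

```text
clock: 7.02
eef_pos: [0.4169, 0.3071, 0.0035]
tool_rot: [0.342, 0.94, 0.001, 0.0]
ft_force: [-1.7, 1.9, 6.7]
grip_width: 0.0493
grasp_force: 62.8
```

move_arm(moves=[[[0,0,0.06,0,56],[0.005,-0.02,0.118,10,56],[0.02,-0.08,0.118,20,56],[0.035,-0.135,0.118,30,56],[0.05,-0.19,0.118,31.8,56]]])

```text
clock: 7.65
eef_pos: [0.4656, 0.1154, 0.12]
tool_rot: [0.07, 0.998, -0.001, -0.0]
ft_force: [1.9, 0.4, -2.9]
grip_width: 0.0492
grasp_force: 63.8
```

move_arm(moves=[[[0.012,-0.05,0,0,56],[0.012,-0.05,0,0,56],[0.012,-0.05,0,0,56]]])

```text
clock: 8.02
eef_pos: [0.4772, 0.067, 0.1198]
tool_rot: [0.072, 0.997, -0.0, -0.001]
ft_force: [0.1, 0.1, -2.4]
grip_width: 0.0493
grasp_force: 63.9
```

move_arm(moves=[[[0.04,-0.0055,0,0,56],[0.061,-0.0088,0,0,56],[0.061,-0.0088,0.008,0,56],[0.061,-0.0088,0.016,0,56],[0.061,-0.0088,0.024,0,56]]])

```text
clock: 8.65
eef_pos: [0.535, 0.0604, 0.1423]
tool_rot: [0.07, 0.998, 0.001, -0.004]
ft_force: [-1.6, 6.4, -15.4]
grip_width: 0.0493
grasp_force: 65.3
```

move_arm(moves=[[[0.001,0,0.008,0,56],[0.002,0,0.015,0,56],[0.004,0,0.022,0,56],[0.006,-0.001,0.029,0,56],[0.006,-0.001,0.029,0,56]]])

```text
clock: 9.28
eef_pos: [0.5399, 0.0592, 0.1716]
tool_rot: [0.071, 0.997, 0.001, -0.005]
ft_force: [-5.2, 5.4, -10.5]
grip_width: 0.0489
grasp_force: 65.2
```

move_arm(moves=[[[0.004,-0.0005,0.008,0,56],[0.008,-0.001,0.016,0,56],[0.011,-0.0015,0.024,0,56],[0.0145,-0.002,0.031,0,56],[0.019,-0.0027,0.035,0,56]]])

```text
clock: 9.9
eef_pos: [0.5575, 0.055, 0.206]
tool_rot: [0.071, 0.997, -0.001, -0.007]
ft_force: [-7.9, 2.6, -11.3]
grip_width: 0.0495
grasp_force: 64.0
```

```bash
python3 v.py d
```

```text
[0.55807748 0.05491392 0.20642118] [-7.88408666  0.93476103 -7.34398302] 64.0673303604126 0.0488847458191072
390 201
269 205
```

View pics/d.png

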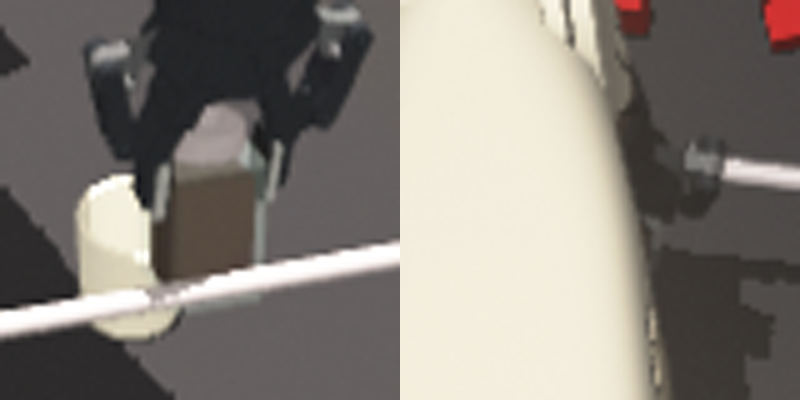

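The picture shows the jar turned upright with its lid up, its side against the bar. Now I'll back off and carry it to the coaster.

move_arm(moves=[[[-0.02,0.003,0,0,56],[-0.04,0.006,0,0,56],[-0.07,-0.03,0,0,56],[-0.1,-0.085,-0.02,0,56],[-0.125,-0.14,-0.04,0,56]]])

```text
clock: 10.62
eef_pos: [0.4402, -0.0827, 0.1715]
tool_rot: [0.071, 0.997, -0.001, 0.002]
ft_force: [0.5, -0.9, -2.4]
grip_width: 0.0491
grasp_force: 65.0
```

move_arm(moves=[[[-0.0165,-0.011,-0.05,0,56],[-0.0165,-0.011,-0.09,0,56],[-0.0165,-0.011,-0.09,0,56]]])

```text
clock: 11.0
eef_pos: [0.4215, -0.0923, 0.0789]
tool_rot: [0.072, 0.997, -0.0, -0.002]
ft_force: [0.8, 0.9, -2.2]
grip_width: 0.0488
grasp_force: 64.7
```

move_arm(moves=[[[-0.005,-0.004,-0.012,0,56],[-0.005,-0.004,-0.017,0,56],[-0.005,-0.004,-0.02,0,56]]])

```text
clock: 11.38
eef_pos: [0.4219, -0.0969, 0.0628]
tool_rot: [0.072, 0.997, -0.001, 0.003]
ft_force: [-3.9, 0.5, 22.5]
grip_width: 0.0491
grasp_force: 68.1
```

move_arm(moves=[[[0,0,-0.002,0,56],[0,0,-0.004,0,56]]])

```text
clock: 11.62
eef_pos: [0.4259, -0.0976, 0.0614]
tool_rot: [0.071, 0.997, -0.001, 0.007]
ft_force: [0.3, 0.5, 32.1]
grip_width: 0.0496
grasp_force: 70.1
```

move_arm(moves=[[[0,0,0.003,0,58],[0,0,0.003,0,59],[0,0,0.003,0,60],[0,0,0.003,0,62],[0,0,0.003,0,66]]])

```text
clock: 12.25
eef_pos: [0.4189, -0.0963, 0.0584]
tool_rot: [0.072, 0.997, 0.0, -0.0]
ft_force: [-0.7, -0.3, -0.1]
grip_width: 0.0564
grasp_force: 0.0
```

```bash
python3 v.py e
```

```text
[ 0.4190804  -0.09638862  0.05846441] [-0.29266586 -0.0331037   0.06285077] 0.0 0.05613927460215408
313 225
333 268
```

View pics/e.png

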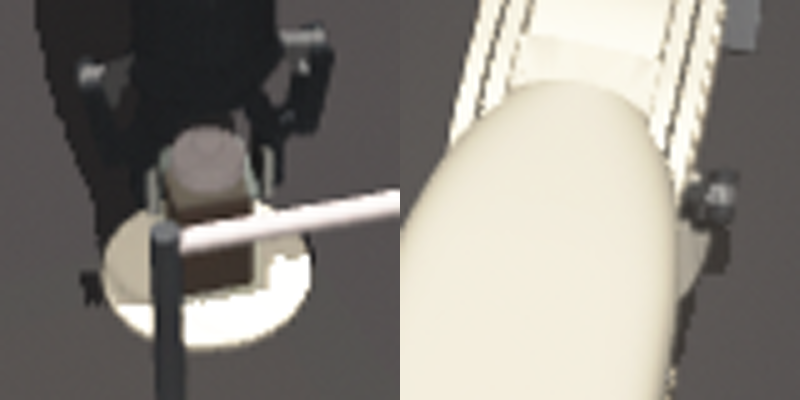

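The jar stands upright on the coaster. I'll compute how far it is from the centre using the front base edge, crop (180,293) to (255,285).

```bash
python3 - <<'E'
from m import *
s=shot('scene')
f=lambda x,y:(273+x/5,185+y/5)
P=ray(s,[f(180,293),f(255,285)],.008);print('base corners',P)
e=P[1]-P[0];print(np.linalg.norm(e),np.degrees(np.arctan2(e[1],e[0])));m=P.mean(0)
n=np.array([e[1],-e[0],0])/np.linalg.norm(e);print('centre',m-n*.025,m+n*.025)
# coaster ellipse extremes in the crop
print(ray(s,[f(103,268),f(312,268),f(207,198),f(207,350)],.008))
print('lid top',ray(s,[f(207,152)],.102))
k=cv2.fitEllipse(np.array([f(103,268),f(312,268),f(200,350),f(120,308),f(290,315),f(240,347),f(300,240)],np.float32));print(k,ray(s,[k[0]],.008))
E
```

```text
base corners [[ 0.43417645 -0.11671955  0.008     ]
 [ 0.44459448 -0.07520525  0.008     ]]
0.04280154824640551 75.91252725678987
centre [ 0.41513733 -0.08987732  0.008     ] [ 0.4636336  -0.10204747  0.008     ]
[[ 0.39880765 -0.14994045  0.008     ]
 [ 0.44454575 -0.03995526  0.008     ]
 [ 0.36780221 -0.07362901  0.008     ]
 [ 0.48078688 -0.11903586  0.008     ]]
lid top [[ 0.42646    -0.09601974  0.102     ]]
((314.2828369140625, 238.5723419189453), (32.758052825927734, 41.214229583740234), 94.99102783203125) [[ 0.42132681 -0.09549957  0.008     ]]
```

The jar is centred within about 3 mm. I'll release it, rise, and go to the wide sign.

move_arm(moves=[[[0,0,0,0,100],[0,0,0,0,100],[0,0,0.06,0,100],[0,0,0.12,-5,100],[-0.01,-0.04,0.14,-15,100]]])

```text
clock: 13.02
eef_pos: [0.4119, -0.1361, 0.2028]
tool_rot: [0.201, 0.979, -0.0, 0.004]
ft_force: [-0.5, 0.1, -2.2]
grip_width: 0.0855
grasp_force: 0.0
```

move_arm(moves=[[[-0.01,-0.05,0,-10,100],[-0.02,-0.1,0,-20,100],[-0.029,-0.156,0,-30,100],[-0.029,-0.156,0,-40,100],[-0.029,-0.156,0,-50,100]]])

```text
clock: 13.65
eef_pos: [0.3797, -0.2934, 0.1984]
tool_rot: [0.6, 0.8, 0.0, -0.0]
ft_force: [-0.5, -0.8, -0.6]
grip_width: 0.085
grasp_force: 0.0
```

move_arm(moves=[[[0,0,0,-10,100],[0,0,0,-20,100],[0,0,0,-30,100],[0,0,0,-35,100],[0,0,0,-35,100]]])

```text
clock: 14.28
eef_pos: [0.3801, -0.2923, 0.1986]
tool_rot: [0.81, 0.587, -0.0, -0.0]
ft_force: [0.3, 0.7, -0.0]
grip_width: 0.0856
grasp_force: 0.0
```

```bash
python3 - <<'E'
from m import *
t=shot('top');o=monitor.get_obs();y=R.from_quat(o['tool_rot']).as_matrix()[:,1];print(o['eef_pos'],np.degrees(np.arctan2(y[1],y[0])),o['joint_pos'].round(2))
for n,p in(('wide',(409,279)),('nar',(423,208))):
    try: print(n,rect(t,blob(oak(t),p,32),.109))
    except Exception as e: print(n,e)
E
```

```text
[ 0.38015656 -0.29236632  0.19862644] -18.134013533808034 [-0.66  0.22 -0.11  1.24 -0.    1.23]
wide (array([ 398.6, -241.1]), array([12.5, 23.6]), np.float32(133.5))
nar (array([ 570.3, -335. ]), array([21.4, 70. ]), np.float32(88.6))
```

move_arm(moves=[[[0,0,-0.05,0,100],[0,0,-0.1,0,100],[0,0,-0.1155,0,100],[0,0,-0.1155,0,60],[0,0,-0.1155,0,20]]])

```text
clock: 14.95
eef_pos: [0.3809, -0.293, 0.0841]
tool_rot: [0.81, 0.586, 0.0, 0.001]
ft_force: [0.8, -0.1, 0.7]
grip_width: 0.0517
grasp_force: 0.0
```

move_arm(moves=[[[0,0,0,0,20],[0,0,0,0,20],[0,0,0,0,20],[0,0,0,0,20]]])

```text
clock: 15.45
eef_pos: [0.3812, -0.2931, 0.0844]
tool_rot: [0.81, 0.586, 0.0, 0.001]
ft_force: [0.4, 0.2, 6.3]
grip_width: 0.0212
grasp_force: 62.0
```

move_arm(moves=[[[0,0,0.055,0,20],[0,0,0.11,0,20],[0,0,0.165,0,20],[0,0,0.215,0,20],[0,0,0.215,0,20]]])

```text
clock: 16.08
eef_pos: [0.3817, -0.2936, 0.302]
tool_rot: [0.81, 0.586, 0.001, 0.004]
ft_force: [1.0, -1.1, -2.4]
grip_width: 0.0209
grasp_force: 60.9
```

move_arm(moves=[[[0.03,0.035,0,5,20],[0.07,0.08,0,10,20],[0.11,0.123,0,10,20],[0.15,0.167,0,10,20],[0.187,0.209,0,10,20]]])

```text
clock: 16.7
eef_pos: [0.5674, -0.0817, 0.2954]
tool_rot: [0.756, 0.655, -0.002, -0.002]
ft_force: [0.2, 0.1, -1.7]
grip_width: 0.0209
grasp_force: 60.8
```

move_arm(moves=[[[0,0,0,0,20],[0,0,0,0,20]]])

```text
clock: 16.95
eef_pos: [0.5662, -0.0832, 0.2959]
tool_rot: [0.756, 0.655, -0.002, -0.002]
ft_force: [0.1, -0.4, -2.2]
grip_width: 0.021
grasp_force: 60.9
```

```bash
cat > st.py <<'E'
from m import *
o=monitor.get_obs();y=R.from_quat(o['tool_rot']).as_matrix()[:,1];p=o['eef_pos'];print(p,np.degrees(np.arctan2(y[1],y[0])),o['joint_pos'].round(2),o['ft_force'])
print('off bar (mm, + = beyond)',(p[0]-(.5803+.1435*p[1]))*990)
E
python3 st.py; python3 - <<'E'
from m import *
t=shot('top');h=hsv(t);g=cv2.cvtColor(t['bgr'],cv2.COLOR_BGR2GRAY)
print('nar',rect(t,blob(oak(t),(423,208),32),.109))
E
```

```text
[ 0.56619208 -0.08323329  0.29592491] -8.181774941182514 [-0.15  0.38  0.36  1.56 -0.    1.57] [ 0.06062859 -0.35089748 -2.21132109]
off bar (mm, + = beyond) -2.1423076317217604
nar (array([ 570.3, -336.1]), array([21.4, 67.7]), np.float32(88.6))
```

move_arm(moves=[[[0.002,0,0,0,20],[0.002,0,-0.03,0,20],[0.002,0,-0.06,0,20],[0.002,0,-0.09,0,20],[0.002,0,-0.098,0,20]]])

```text
clock: 17.62
eef_pos: [0.5674, -0.0843, 0.1983]
tool_rot: [0.757, 0.654, -0.001, -0.001]
ft_force: [-0.6, -0.2, -1.4]
grip_width: 0.0209
grasp_force: 60.7
```

move_arm(moves=[[[0,0,-0.004,0,20],[0,0,-0.008,0,20],[0,0,-0.01,0,20]]])

```text
clock: 18.0
eef_pos: [0.5698, -0.0836, 0.191]
tool_rot: [0.756, 0.655, 0.001, 0.001]
ft_force: [0.2, -0.7, -1.7]
grip_width: 0.0208
grasp_force: 60.8
```

move_arm(moves=[[[0,0,-0.002,0,20],[0,0,-0.004,0,20],[0,0,-0.004,0,20]]])

```text
clock: 18.38
eef_pos: [0.5696, -0.0834, 0.1878]
tool_rot: [0.756, 0.655, 0.001, 0.001]
ft_force: [-2.0, 0.6, 5.4]
grip_width: 0.0213
grasp_force: 61.7
```

move_arm(moves=[[[0,0,0,0,26],[0,0,0,0,32],[0,0,0,0,45],[0,0,0,0,60],[0,0,0,0,70]]])

```text
clock: 19.0
eef_pos: [0.5692, -0.0834, 0.1861]
tool_rot: [0.756, 0.655, -0.0, -0.0]
ft_force: [-0.2, 0.0, 0.3]
grip_width: 0.0597
grasp_force: 0.0
```

move_arm(moves=[[[0,0,0.02,0,80],[0,0,0.05,0,90],[0,0,0.09,0,100],[0,-0.05,0.09,0,100],[0,-0.11,0.09,0,100]]])

```text
clock: 19.62
eef_pos: [0.57, -0.1935, 0.2773]
tool_rot: [0.755, 0.656, 0.001, 0.001]
ft_force: [1.5, 0.9, -0.0]
grip_width: 0.0852
grasp_force: 0.0
```

```bash
python3 st.py; python3 - <<'E'
from m import *
t=shot('top');s=shot('scene')
for n,c in(('t',t),('s',s)):
    p=proj(c,[.568,-.084,.212])[0][:2].astype(int); print(n,p,rect(c,blob(oak(c),tuple(map(int,p)),40),.212))
print('nar',rect(t,blob(oak(t),(423,208),32),.109))
E
```

```text
[ 0.56997889 -0.1935263   0.27731589] -8.036122258841608 [-0.33  0.44  0.41  1.54  0.    1.38] [ 1.50754549  0.91605974 -0.03314964]
off bar (mm, + = beyond) 17.275419224238338
t [326 199] (array([570.8, -58.4]), array([23.1, 69.2]), np.float32(81.7))
s [340 217] (array([590.9, -92. ]), array([ 38.7, 121.1]), np.float32(72.6))
nar (array([ 570.3, -335. ]), array([21.4, 70. ]), np.float32(88.6))
```

move_arm(moves=[[[0,-0.05,0,4,100],[0,-0.1,-0.02,6.6,100],[0,-0.1415,-0.06,6.6,100],[0,-0.1415,-0.12,6.6,100],[0,-0.1415,-0.14,6.6,100]]])

```text
clock: 20.35
eef_pos: [0.5662, -0.3337, 0.1305]
tool_rot: [0.718, 0.697, -0.001, -0.004]
ft_force: [0.0, -0.3, 0.6]
grip_width: 0.0856
grasp_force: 0.0
```

```bash
python3 st.py
```

```text
[ 0.56622516 -0.33370516  0.13053817] -1.6974146329975115 [-0.53  0.62  0.32  1.28  0.    1.07] [ 0.02803994 -0.34085145  0.55588896]
off bar (mm, + = beyond) 33.473735432271354
```

move_arm(moves=[[[0.003,-0.001,-0.02,0,100],[0.003,-0.001,-0.043,0,100],[0.003,-0.001,-0.047,0,100],[0.003,-0.001,-0.047,0,60],[0.003,-0.001,-0.047,0,20]]])

```text
clock: 20.98
eef_pos: [0.573, -0.3362, 0.0906]
tool_rot: [0.717, 0.697, 0.0, 0.001]
ft_force: [0.2, -0.0, -0.2]
grip_width: 0.0517
grasp_force: 0.0
```

move_arm(moves=[[[0,0,0,0,20],[0,0,0,0,20],[0,0,0,0,20],[0,0,0,0,20]]])

```text
clock: 21.48
eef_pos: [0.5729, -0.3363, 0.0903]
tool_rot: [0.717, 0.697, 0.0, 0.001]
ft_force: [-0.5, -0.6, 5.6]
grip_width: 0.0201
grasp_force: 60.8
```

move_arm(moves=[[[0,0,0,0,45],[0,0,0,0,60],[-0.001,0,-0.0065,0,60],[-0.001,0,-0.0065,0,20],[-0.001,0,-0.0065,0,20]]])

```text
clock: 22.1
eef_pos: [0.5711, -0.3358, 0.0823]
tool_rot: [0.717, 0.697, -0.0, -0.0]
ft_force: [-0.5, -0.5, -1.1]
grip_width: 0.0213
grasp_force: 60.6
```

move_arm(moves=[[[0,0,0,0,20],[0,0,0,0,20],[0,0,0,0,20],[0,0,0,0,20]]])

```text
clock: 22.6
eef_pos: [0.5712, -0.3359, 0.0827]
tool_rot: [0.717, 0.697, 0.0, -0.0]
ft_force: [-0.1, 0.1, -1.3]
grip_width: 0.0209
grasp_force: 60.6
```

move_arm(moves=[[[0,0,0.055,0,20],[-0.01,0.005,0.11,0,20],[-0.03,0.02,0.16,0,20],[-0.04,0.03,0.21,-3,20],[-0.05,0.05,0.25,-6.7,20]]])

```text
clock: 23.22
eef_pos: [0.5209, -0.2861, 0.3353]
tool_rot: [0.758, 0.653, 0.0, 0.001]
ft_force: [0.3, -0.1, 0.1]
grip_width: 0.0212
grasp_force: 60.7
```

move_arm(moves=[[[0.005,0.06,0,0,20],[0.015,0.12,0,0,20],[0.03,0.18,0,0,20],[0.045,0.24,0,0,20],[0.055,0.3,0,0,20]]])

```text
clock: 23.85
eef_pos: [0.5765, 0.016, 0.3328]
tool_rot: [0.757, 0.654, 0.0, 0.0]
ft_force: [0.7, -0.4, -1.2]
grip_width: 0.021
grasp_force: 60.7
```

move_arm(moves=[[[0.01,0.04,0,0,20],[0.017,0.08,0,0,20],[0.017,0.08,0,0,20]]])

```text
clock: 24.22
eef_pos: [0.5933, 0.0972, 0.3321]
tool_rot: [0.755, 0.656, -0.0, -0.0]
ft_force: [0.1, -0.2, -0.4]
grip_width: 0.021
grasp_force: 60.8
```

```bash
python3 st.py
```

```text
[0.59328693 0.09716476 0.33212552] -8.048414216815894 [0.16 0.45 0.56 1.68 0.   1.87] [ 0.13874157 -0.24017275 -0.39724405]
off bar (mm, + = beyond) -0.9466515211150206
```

move_arm(moves=[[[0.001,0,-0.04,0,20],[0.001,0,-0.08,0,20],[0.001,0,-0.115,0,20],[0.001,0,-0.133,0,20],[0.001,0,-0.138,0,20]]])

```text
clock: 24.85
eef_pos: [0.5932, 0.0929, 0.1933]
tool_rot: [0.757, 0.653, -0.001, -0.001]
ft_force: [-0.2, 0.2, -1.5]
grip_width: 0.0209
grasp_force: 60.7
```

move_arm(moves=[[[0,0,-0.003,0,20],[0,0,-0.006,0,20],[0,0,-0.008,0,20]]])

```text
clock: 25.22
eef_pos: [0.5947, 0.0941, 0.1874]
tool_rot: [0.757, 0.654, 0.001, 0.0]
ft_force: [0.2, -0.4, -1.7]
grip_width: 0.0205
grasp_force: 60.7
```

move_arm(moves=[[[0,0,-0.002,0,20],[0,0,-0.003,0,20],[0,0,-0.003,0,20]]])

```text
clock: 25.6
eef_pos: [0.5945, 0.0942, 0.1851]
tool_rot: [0.757, 0.654, 0.001, 0.0]
ft_force: [-2.1, -0.6, 5.6]
grip_width: 0.021
grasp_force: 61.6
```

Contact. I'll release, rise and retreat towards the robot's left, clear of everything, then verify.

move_arm(moves=[[[0,0,0,0,26],[0,0,0,0,32],[0,0,0,0,45],[0,0,0,0,60],[0,0,0,0,70]]])

```text
clock: 26.22
eef_pos: [0.5942, 0.0941, 0.1835]
tool_rot: [0.757, 0.654, -0.0, -0.0]
ft_force: [-0.2, 0.4, 0.5]
grip_width: 0.0598
grasp_force: 0.0
```

move_arm(moves=[[[0,0,0.02,0,80],[0,0,0.05,0,90],[0,0,0.1,0,100],[-0.02,0.05,0.12,0,100],[-0.05,0.1,0.12,0,100]]])

```text
clock: 26.85
eef_pos: [0.5454, 0.195, 0.306]
tool_rot: [0.757, 0.653, 0.003, 0.001]
ft_force: [0.2, 1.0, -0.7]
grip_width: 0.0852
grasp_force: 0.0
```

move_arm(moves=[[[-0.05,0.04,0,0,100],[-0.1,0.08,0,0,100],[-0.15,0.12,0,0,100],[-0.2,0.16,0,0,100],[-0.25,0.2,0,0,100]]])

```text
clock: 27.48
eef_pos: [0.2985, 0.3903, 0.304]
tool_rot: [0.757, 0.654, 0.0, -0.0]
ft_force: [-0.0, 0.6, -0.7]
grip_width: 0.0856
grasp_force: 0.0
```

```bash
python3 - <<'E'
from m import *
t=shot('top');s=shot('scene');print(monitor.get_obs()['eef_pos'])
for q in((.568,-.084,.212),(.594,.094,.212)):
    p=proj(t,q)[0][:2].astype(int);print(p,rect(t,blob(oak(t),tuple(map(int,p)),30),.212))
h=hsv(t);w=cv2.inRange(h,(0,0,170),(179,60,255));print('pot',rect(t,blob(w,(258,271),20),.07))
a=cv2.resize(s['bgr'][170:330,270:490],(440,320),interpolation=cv2.INTER_CUBIC);b=cv2.resize(t['bgr'][140:300,230:390],(320,320),interpolation=cv2.INTER_CUBIC)
cv2.imwrite('pics/f.png',np.hstack([a,b]))
E
```

```text
[0.29563288 0.39246609 0.30391827]
[326 199] (array([567.2, -83.3]), array([ 23.2, 119.4]), np.float32(81.8))
[253 190] (array([591.3,  93.7]), array([23. , 70.9]), np.float32(82.1))
pot (array([415., 103.]), array([68.7, 68.7]), np.float32(178.8))
```

View pics/f.png

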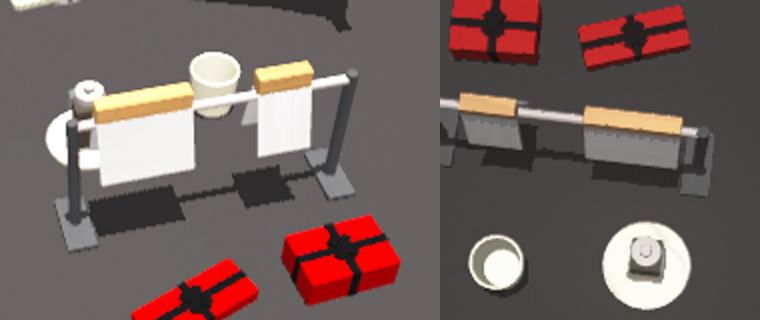

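Both signs hang astride the bar, the jar stands on the coaster, and the pot hasn't moved. One check remains: jar centring.

```bash
python3 - <<'E'
from m import *
t=shot('top');f=lambda x,y:(230+(x-440)/2,140+y/2)
print('knob top',ray(t,[f(648,251)],.112),'lid',ray(t,[f(647,251.5)],.102))
w=cv2.inRange(hsv(t),(0,0,150),(179,60,255));ct=blob(w,(333,273),30);P=ray(t,cv2.convexHull(ct).reshape(-1,2),.008)[:,:2]
print('coaster',cv2.minEnclosingCircle((P*1000).astype(np.float32)))
h=hsv(t);d=cv2.inRange(h[...,2],0,120);k=blob(d,(333,270),20);print('dark body bbox',cv2.boundingRect(k))
x,y,ww,hh=cv2.boundingRect(k);print('base-edge near robot',ray(t,[(x+ww/2,y+hh)],.008))
E
```

```text
knob top [[ 0.41919311 -0.09918872  0.112     ]] lid [[ 0.41996459 -0.09789215  0.102     ]]
coaster ((415.50299072265625, -95.34187316894531), 60.123207092285156)
dark body bbox (325, 268, 16, 11)
base-edge near robot [[ 0.39673086 -0.09565932  0.008     ]]
```

```bash
python3 -c "
from workcell import job; print(job.job_done())"
```

```text
the job is handed in; nothing more can be done
None
```

The job is handed in at about 28 s: the jar stands upright on the coaster about 5 mm off centre, and both signs hang astride the rail with the wide one on the coaster's half; the pot and red boxes are in place, though two light grips slipped and dropped the jar back onto the counter before the third try.

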